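Clamp a re-glued power bank in the glue press

ROBOT

A 7-joint arm with a two-finger parallel gripper is mounted at the origin on a cart in front of the work surface, level with it; the furniture and walls round the work are solid. World frame = base frame: x ahead of the robot, y to its left, z up, the work surface at z = 0. Lengths are in m, angles in degrees, forces in N, time in s.
With the tool pointing down it reaches from about 0.425 to 0.875 m from the base axis. Payload 4.7 kg.
Tool frame: the origin (TCP) lies between the finger pads; the fingertips stand 8 mm ahead of it and the grasp point (between the pads) lies 11 mm behind it (env.tip_extent is the distance from the TCP to the fingertips, in m); z points along the fingers, y is the line along which they close (so a half turn about z gives the same grasp; the last joint's range is limited). The gripper opens to 87 mm and grips with 3 to 60 N. Pads are 19 mm wide; open, the fingers measure 117 mm over their backs; the gripper's body (75 mm by 190 mm) begins 51 mm behind the grasp point.
Start: joints at [66.297, 18.392, -4.016, 83.108, 1.295, 78.541, -3.26], TCP at [0.27, -0.591, 0.231] pointing down, gripper open.
Joint ranges: [-163.93, 163.93], [-17.29, 119.83], [-79.2, 71.16], [3.27, 140.29], [-89.18, 269.18], [5.43, 117.66], [-154.24, 154.24]. Speed limits (degrees/s): [147.25, 147.25, 180, 180, 180, 180, 180].

INTERFACE

Orientations are given as [roll, pitch, yaw] about the fixed x, y, z axes, in that order (R = Rz(yaw) Ry(pitch) Rx(roll)).
In Python, from cell import sensors, vision, workorder, env gives the robot as it stands.
- The arm moves only by the tool drive_tool, never from a script. Its argument "moves" is a list of rows, each an object of numbers: "x", "y", "z": the shift along the tool's x, y, z in mm; "rx", "ry", "rz": the turn, a rotation vector about the tool's x, y, z in rad; "fingers": the closure, from -1 (fully open) to 1 (shut). In form: [{"x": .., "y": .., "z": .., "rx": .., "ry": .., "rz": .., "fingers": ..}, ...]. A call has 1 to 20 rows; each row is the pose to reach, as a shift and turn from the pose commanded when the call began, along the tool's axes at that moment; what a row does not reach only later rows make up. A row lasts 1/8 s, in which the tool goes at most 62.5 mm and 10.7 degrees, less where a joint would pass 70% of its speed; a pose out of reach is approached as far as the arm can. A call with a gripper value outside its range is refused whole. The fingers move at their own pace and stop on an object; "force" is the grip in N (left out, the last holds). Time passes only in rows, so rows that repeat a pose let the fingers close. It gives the time, the measured TCP pose, the force, the opening and the grip force at its end, in the units of the state.
- sensors.get_obs(): the state, without advancing time (a new reading comes with each control period).
- vision.read_camera(name): name is "side" or "top"; returns a dict with "image" (480x640x3 uint8, red, green, blue), "fx", "fy", "cx", "cy" (pixels), "R" (3x3) and "t" (3): a world point X has camera coordinates R X + t. Camera axes: x right, y down, z forward; pixel columns grow to the right and rows downward; lengths in m; the calibration is good to about 2 mm. A picture is of the moment at which its call begins. There is no depth.
- workorder.sign_off(): hands the job in; it is judged then, once.
The state is a dict: "time_s": time; "qpos": joint angles; "joint_velocities": joint speeds; "effort": joint torques, N m; "tool_pos": TCP position; "tool_rot": TCP orientation; "force": force on the tool from outside, world axes, zero at the start; "wrist_torque": the same for the moment, N m; "grip_width": finger opening in m; "grasp_force": force on a finger pad.
Only numpy, scipy, OpenCV 4.12 (cv2) and the standard library are available. Lean on these libraries where they do the work, as an engineer would, in place of code of your own. Each camera call takes 0.05 s, during which the arm holds its last target. There are 200 camera calls.

TASK

Gently push the white power bank along the bed of the blue glue press until it is fully home against the back stop. Then turn the press's black knob clockwise (seen from above) until you feel the foot bite on the case and the resistance jump, give it one eighth of a turn (45 degrees) more and no further, and let go, leaving the case clamped home. Do not disturb the things around the press.

Things in the scene. Friction and masses are not known exactly. Their poses are not given: they have to be found in the camera images.
- press: Blue screw press fixed to the bench, 190 x 106 mm, 118 mm high with its knob. Origin on the bench under the vertical knob axis; +x runs from the open front of the bed (robot side) to the back stop. The bed is a flat channel, top 16 mm above the bench, x = -112 to +25 mm, 66 mm wide between rails whose tops are 28 mm up. A fixed collar under the knob has 8 black marks, 45 degrees apart.
- press_stop (a point): Foot of the back stop's face, on the bed in mid channel: x = +25 mm of the press, 16 mm above the bench; the stop is 22 mm tall. Axes as the press. The power bank slides along the bed with 1 to 7 N; the push rises clearly above that (10 N and more) when it meets the stop.
- press_arm (a point): Front end of the press arm, in the middle of its top, 80 mm above the bench, x = -19 mm of the press. The arm, 36 mm wide, underside 58 mm up, runs back over the bed to a column at x = 42 to 68 mm. Axes as the press.
- press_knob: Black fluted round hand knob above the press arm, 38 mm diameter, 28 mm tall. Origin on its axis at its underside, 90 mm above the bench. It turns about the vertical, stays at its height, and has 3.5 rad of clockwise travel (yaw decreasing). Turning clockwise lowers a 36 mm round rubber foot by 4 mm per rad onto what lies on the bed. The foot rubs on the case, so the knob stays where it is left.
- knob_grip (a point): Middle of the knob, 104 mm above the bench. The foot starts 0.8 to 7.2 mm above the case, differently each time and not measured: 0.2 to 1.8 rad of turning. Free turning takes about 0.04 N m. When the foot bites, the wrist torque about the vertical (read with the tool held still between small steps) rises by 0.12 to 0.25 N m within about 0.1 rad, then grows slowly.
- knob_pointer (a point): Outer end of the white pointer line, at the knob's top rim, 19 mm from the axis, 118 mm above the bench, on the knob's -x side; at the start it points to the open front. The foot presses with about 18 N at the bite, 2 N more for each further 0.1 rad, and about 34 N after an eighth of a turn more.
- power_bank: White flat power bank, 102 (x) x 62 (y) x 18 mm, 0.2 to 0.4 kg. Origin at the centre of its underside, x along its length. It lies on the press bed between the rails, 10 to 25 mm short of the back stop; its near end sticks out in front of the arm and can be pushed there with closed fingers. When home its centre is at x = -26 mm of the press and its near end at -77 mm.
- screw_tin: Small round grey tin with screws, 54 mm diameter, 14 mm high, origin at the centre of its underside. Bystander.
- flush_cutter: Red-handled cutter lying flat, 55 x 116 x 12 mm, origin at the centre of its underside. Bystander.
- flux_bottle: Small white bottle with a needle tip, 33 mm diameter, 110 mm high, standing upright, origin at the centre of its underside. Bystander.

How it is judged (in metres and radians):
On the way, in this order (a step that is already met when the one before it is completed fails the run):
1. the power bank is home against the back stop (x of power_bank in the frame of press above -0.029 m and contact force between press_knob and power_bank below 1 N), for 0.2 s.
2. the foot has bitten on the power bank (contact force between press_knob and power_bank above 12 N), for 0.1 s.
At the end, for the whole second after the job is handed in: The power bank is home (within 3.5 mm of the back stop) and clamped by the foot with 29 to 39.5 N, which is what about an eighth of a turn (some 30 to 60 degrees) past the bite gives; knob and power bank are at rest (contact force between press_knob and power_bank between 29 and 39.5 N and x of power_bank in the frame of press above -0.0295 m and angular speed of press_knob below 0.1 rad/s and linear speed of power_bank below 0.01 m/s); the robot touches nothing.
It fails at once if the press is over-tightened (more than 43 N of foot force on the power bank) (contact force between press_knob and power_bank above 43 N).
It fails at once if the power bank is shoved with more than 25 N (contact force between the arm and power_bank above 25 N).
It fails at once if the power bank is shoved with more than 25 N by the fingers (contact force between the fingers and power_bank above 25 N).
It fails at once if a bystander is moved by more than 15 mm (distance of any of screw_tin, flush_cutter, flux_bottle from where it was at the start of the episode above 0.015 m).
It also fails if it takes over 64 s, if anything falls off the work surface, if the arm or the gripper's body presses on something with over 40 N, if the wrist force passes 120 N, or if a joint passes its speed limit or range.

## Working session

There is one attempt and no reset: what is moved stays moved. The work goes in short steps, Python scripts to look and compute and a tool call to move; the robot and the scene stay as the last step left them, time stands still between calls to the robot, and variables do not carry over. Pictures are saved under pics/ and viewed, at most 10 in all, crops included, and the job is handed in when it is done.

Besides the shell and the picture viewer there is one more tool, called after "Call:" as name([rows], argument=value, ...), one row to a line, values as JSON. drive_tool: Moves the arm, as the interface text tells. Its arguments: {"type":"object","properties":{"moves":{"type":"array"},"force":{"type":"number"}},"required":["moves"]}

```bash
mkdir -p pics
python3 - <<'E'
from cell import sensors, vision, workorder, env
import cv2
o=sensors.get_obs()
for k,v in o.items(): print(k,v)
for n in("side","top"):
    c=vision.read_camera(n); cv2.imwrite(f"pics/{n}0.png",c["image"][:,:,::-1]); print(n,c["fx"],c["fy"],c["cx"],c["cy"],c["R"],c["t"])
E
```

```text
time_s 0.0
qpos [66.29633881 18.4395382  -4.01508191 83.17534571  1.29542991 78.54079087
 -3.26099992]
joint_velocities [-0.02229795  0.01831848 -0.01683781  0.00351705 -0.06881719 -0.02203091
 -0.01961972]
effort [-4.98085483e-04 -4.91291392e+01 -4.04096385e-01 -3.12528384e+01
 -6.39036368e-02  4.38928034e-02  1.81639948e-04]
tool_pos [ 0.26939168 -0.59095072  0.22945213]
tool_rot [-1.79889592e+02  6.34456800e-03  2.45120861e+01]
force [ 0.53051499  0.65642424 -0.6863288 ]
wrist_torque [ 0.07079299  0.01137302 -0.02203667]
grasp_force 0.0
grip_width 0.08695135761436405
side 578.8915016755219 578.8915016755219 310.36467371441626 242.36442134209227 [[-0.96486637 -0.2626065   0.00840952]
 [-0.10291057  0.34827617 -0.93172589]
 [ 0.24174844 -0.8998564  -0.36306494]] [0.52822566 0.17968942 0.94619348]
top 603.3544447514565 603.3544447514565 313.5800776656839 246.99493676402767 [[ 0.02805243 -0.99934668  0.02278742]
 [-0.99623031 -0.02982243 -0.08146038]
 [ 0.08208674 -0.02041636 -0.99641605]] [-0.07829799  0.56839309  0.98417267]
```

View pics/top0.png

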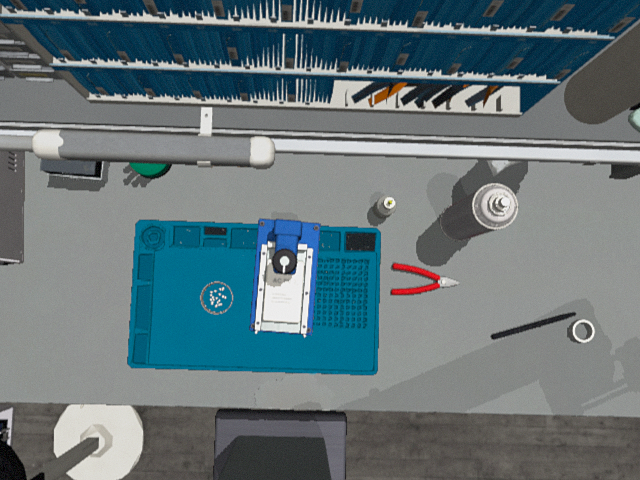

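View pics/side0.png

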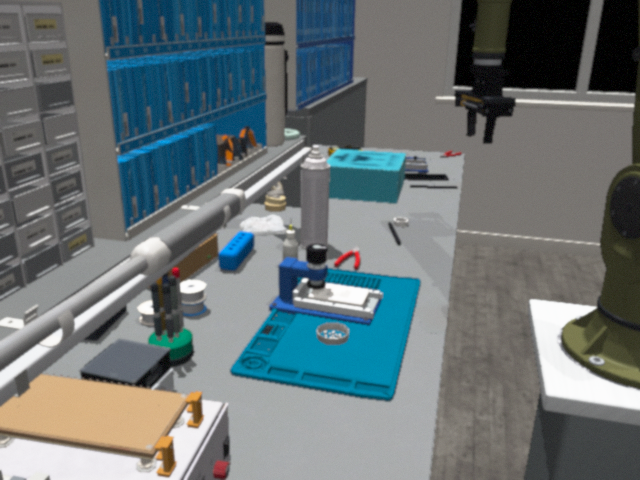

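The top view shows the press with its knob near (284,262) and front edge near row 333. The tin is at (216,298), the cutter at (420,280) and the bottle at (385,205). The side view shows the knob at (317,255). Next I'll zoom in on the press.

```bash
cat > h.py <<'E'
import numpy as np, cv2
def ray(c,u,v,z):
    d=c["R"].T@np.array([(u-c["cx"])/c["fx"],(v-c["cy"])/c["fy"],1]); o=-c["R"].T@c["t"]
    return o+d*(z-o[2])/d[2]
def proj(c,X):
    p=c["R"]@np.array(X)+c["t"]; return np.array([c["fx"]*p[0]/p[2]+c["cx"],c["fy"]*p[1]/p[2]+c["cy"]])
E
python3 - <<'E'
from cell import vision
from h import *
c=vision.read_camera("top"); im=c["image"]
h=cv2.cvtColor(im,cv2.COLOR_RGB2HSV)
roi=np.zeros(h.shape[:2],np.uint8); roi[210:345,240:330]=1
blue=((h[...,0]>106)&(h[...,0]<125)&(h[...,1]>120)&(h[...,2]>60)).astype(np.uint8)*roi
blk=((h[...,2]<55)).astype(np.uint8)*roi
for n,m in(("blue",blue),("blk",blk)):
    k,l,s,ce=cv2.connectedComponentsWithStats(m)
    for i in range(1,k):
        if s[i,4]>40: print(n,s[i],ce[i])
pts=cv2.findNonZero(blue); r=cv2.minAreaRect(pts); print(r)
print("knob top", ray(c,284.5,262,.118))
a=cv2.resize(im[210:345,235:335],None,fx=4,fy=4,interpolation=cv2.INTER_CUBIC)
s=vision.read_camera("side")["image"][225:330,260:400]
b=cv2.resize(s,None,fx=2.8,fy=2.8,interpolation=cv2.INTER_CUBIC)
o=np.zeros((540,800,3),np.uint8); o[:,:400]=a; o[:b.shape[0],400:400+b.shape[1]]=b[:,:400]
cv2.imwrite("pics/z.png",o[:,:,::-1])
E
```

```text
blue [ 250  219   70  116 2086] [288.46260786 251.9084372 ]
blk [273 251   9  23  42] [275.69047619 263.57142857]
((284.7235412597656, 276.0941162109375), (62.50764846801758, 112.820556640625), 4.39870548248291)
knob top [ 0.53864643 -0.01659456  0.118     ]
```

View pics/z.png

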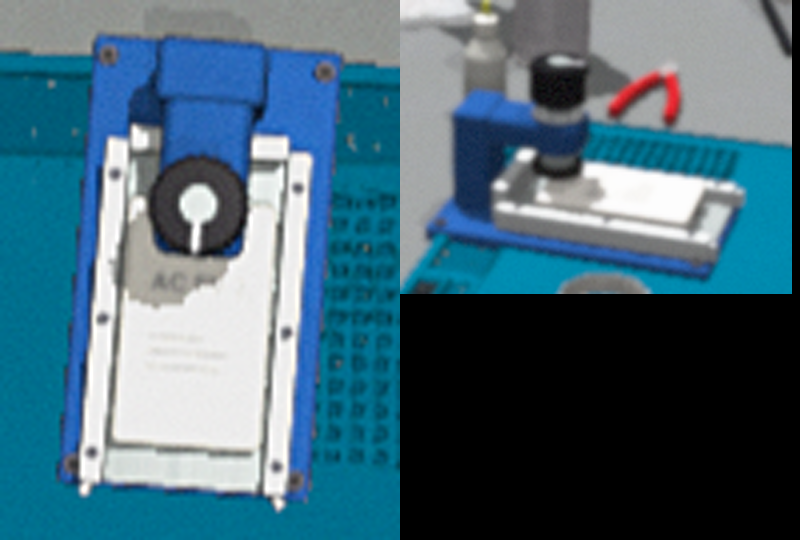

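The crops show the knob centre at about (198,205) in the left crop. The plate corners are at about (97,37), (342,55), (60,480) and (303,498), and the bank's near edge runs from (112,441) to (262,451).

Run:
```python
from cell import vision, env
from h import *
c=vision.read_camera("top")
f=lambda u,v,z: ray(c,(u+.5)/4-.5+235,(v+.5)/4-.5+210,z)
P=[f(*p,.008) for p in((97,37),(342,55),(60,480),(303,498))]
for p in P: print(p.round(4))
ax=(P[0]+P[1]-P[2]-P[3])[:2]; print("len",np.linalg.norm(ax)/2,"yaw",np.degrees(np.arctan2(ax[1],ax[0])))
w=(P[0]+P[2]-P[1]-P[3])[:2];print("w",np.linalg.norm(w)/2,"yaw from w",np.degrees(np.arctan2(-w[0],w[1])))
# rails inner edges  (z=.028)
L=[f(129,140,.028),f(104,480,.028)];R=[f(291,155,.028),f(268,490,.028)]
for a in(L,R): d=a[0]-a[1]; print("rail yaw",np.degrees(np.arctan2(d[1],d[0])),a[0].round(4),a[1].round(4))
k=f(198,205,.118); print("knob",k)
yaw=np.arctan2(ax[1],ax[0]); e=np.array([np.cos(yaw),np.sin(yaw)]); n=np.array([-e[1],e[0]])
for nm,p in(("bankL",f(112,441,.034)),("bankR",f(262,451,.034)),("front rail",f(275,505,.028)),("armfront",f(198,255,.08)),("plate centre",sum(P)/4),("ptr tip",f(193,254,.118))):
    d=(p-k)[:2]; print(nm,p.round(4),"press xy",d@e,d@n)
# knob from side cam: dark blob in knob region
s=vision.read_camera("side"); h=cv2.cvtColor(s["image"],cv2.COLOR_RGB2HSV)
m=np.zeros(h.shape[:2],np.uint8); m[240:268,300:332]=(h[240:268,300:332,2]<60)
print("side blk",cv2.boundingRect(m), "pred knob centre px",proj(s,[k[0],k[1],.104]),proj(s,[k[0],k[1],.118]),proj(s,[k[0],k[1],.09]))
print(env.tip_extent)
# tin,bottle,cutter
for nm,u,v,z in(("tin",216,298,.014),("bottle",387,204,.1),("cutter",420,280,.01)): print(nm,ray(c,u,v,z).round(3))
```

```text
[0.6169 0.0323 0.008 ]
[ 0.6124 -0.0721  0.008 ]
[0.4297 0.0411 0.008 ]
[ 0.425  -0.0609  0.008 ]
len 0.18760881777303698 yaw -3.073066758027288
w 0.10327178824778342 yaw from w -2.566222428836501
rail yaw -2.2162902981322024 [0.5717 0.016  0.028 ] [0.4313 0.0215 0.028 ]
rail yaw -2.2592042920355304 [ 0.5675 -0.0514  0.028 ] [ 0.4291 -0.046   0.028 ]
knob [ 0.5403303  -0.01597449  0.118     ]
bankL [0.4476 0.0184 0.034 ] press xy -0.09445545940494907 0.029323901432833154
bankR [ 0.4452 -0.043   0.034 ] press xy -0.0935579988290792 -0.03212357877817792
front rail [ 0.423 -0.049  0.028] press xy -0.11535050297374287 -0.03931205629826814
armfront [ 0.5229 -0.0156  0.08  ] press xy -0.01745231112397406 -0.0005135416404267464
plate centre [ 0.521  -0.0149  0.008 ] press xy -0.019341781196786523 2.6997814754249052e-05
ptr tip [ 0.5218 -0.0147  0.118 ] press xy -0.018585558310310987 0.0002938590789356864
side blk (307, 246, 20, 18) pred knob centre px [316.93083305 254.24560599] [317.02768039 247.10032084] [316.83491582 261.322269  ]
0.008
tin [0.481 0.099 0.014]
bottle [ 0.635 -0.173  0.1  ]
cutter [ 0.521 -0.244  0.01 ]
```

Call:
drive_tool([
  {"x": 97, "y": -115, "z": 10, "rz": -0.6, "fingers": 1},
  {"x": 97, "y": -115, "z": 10, "rz": -0.6, "fingers": 1},
  {"x": 97, "y": -115, "z": 10, "rz": -0.6, "fingers": 1},
  {"x": 193, "y": -230, "z": 20, "rz": -1.3, "fingers": 1},
  {"x": 193, "y": -230, "z": 20, "rz": -1.3, "fingers": 1},
  {"x": 193, "y": -230, "z": 20, "rz": -1.3, "fingers": 1},
  {"x": 193, "y": -230, "z": 20, "rz": -1.3, "fingers": 1},
  {"x": 290, "y": -345, "z": 30, "rz": -2.0, "fingers": 1},
  {"x": 290, "y": -345, "z": 30, "rz": -2.0, "fingers": 1},
  {"x": 290, "y": -345, "z": 30, "rz": -2.0, "fingers": 1},
  {"x": 290, "y": -345, "z": 30, "rz": -2.0, "fingers": 1},
  {"x": 386, "y": -461, "z": 60, "rz": -2.667, "fingers": 1},
  {"x": 386, "y": -461, "z": 60, "rz": -2.667, "fingers": 1},
  {"x": 386, "y": -461, "z": 60, "rz": -2.667, "fingers": 1},
  {"x": 386, "y": -461, "z": 60, "rz": -2.667, "fingers": 1},
  {"x": 386, "y": -461, "z": 60, "rz": -2.667, "fingers": 1},
  {"x": 386, "y": -461, "z": 60, "rz": -2.667, "fingers": 1},
  {"x": 386, "y": -461, "z": 60, "rz": -2.667, "fingers": 1},
])

```text
invalid input at $.moves[0]: expected keys x, y, z, rx, ry, rz, fingers
```

Run:
```python
from cell import sensors
o=sensors.get_obs()
for k,v in o.items(): print(k,v)
```

```text
time_s 0.3
qpos [66.29827307 18.40865494 -4.0164523  83.1295291   1.29776981 78.53982676
 -3.26118046]
joint_velocities [ 0.03346534 -0.08125164  0.06341413 -0.07861042  0.00867315  0.02354286
  0.07891402]
effort [-9.77195259e-05 -4.90533721e+01 -4.02746229e-01 -3.12213242e+01
 -6.36445172e-02  3.87481519e-02  1.52933007e-04]
tool_pos [ 0.26954266 -0.5913077   0.23020402]
tool_rot [-1.79967313e+02  6.18298169e-03  2.45107166e+01]
force [-0.60905046  0.10056845 -0.1928663 ]
wrist_torque [ 0.06112799  0.01320606 -0.03566375]
grasp_force 0.0
grip_width 0.08700696689649472
```

Call:
drive_tool([
  {"x": 97, "y": -115, "z": 10, "rx": 0, "ry": 0, "rz": -0.6, "fingers": 1},
  {"x": 97, "y": -115, "z": 10, "rx": 0, "ry": 0, "rz": -0.6, "fingers": 1},
  {"x": 97, "y": -115, "z": 10, "rx": 0, "ry": 0, "rz": -0.6, "fingers": 1},
  {"x": 193, "y": -230, "z": 20, "rx": 0, "ry": 0, "rz": -1.3, "fingers": 1},
  {"x": 193, "y": -230, "z": 20, "rx": 0, "ry": 0, "rz": -1.3, "fingers": 1},
  {"x": 193, "y": -230, "z": 20, "rx": 0, "ry": 0, "rz": -1.3, "fingers": 1},
  {"x": 193, "y": -230, "z": 20, "rx": 0, "ry": 0, "rz": -1.3, "fingers": 1},
  {"x": 290, "y": -345, "z": 30, "rx": 0, "ry": 0, "rz": -2.0, "fingers": 1},
  {"x": 290, "y": -345, "z": 30, "rx": 0, "ry": 0, "rz": -2.0, "fingers": 1},
  {"x": 290, "y": -345, "z": 30, "rx": 0, "ry": 0, "rz": -2.0, "fingers": 1},
  {"x": 290, "y": -345, "z": 30, "rx": 0, "ry": 0, "rz": -2.0, "fingers": 1},
  {"x": 386, "y": -461, "z": 60, "rx": 0, "ry": 0, "rz": -2.667, "fingers": 1},
  {"x": 386, "y": -461, "z": 60, "rx": 0, "ry": 0, "rz": -2.667, "fingers": 1},
  {"x": 386, "y": -461, "z": 60, "rx": 0, "ry": 0, "rz": -2.667, "fingers": 1},
  {"x": 386, "y": -461, "z": 60, "rx": 0, "ry": 0, "rz": -2.667, "fingers": 1},
  {"x": 386, "y": -461, "z": 60, "rx": 0, "ry": 0, "rz": -2.667, "fingers": 1},
  {"x": 386, "y": -461, "z": 60, "rx": 0, "ry": 0, "rz": -2.667, "fingers": 1},
  {"x": 386, "y": -461, "z": 60, "rx": 0, "ry": 0, "rz": -2.667, "fingers": 1},
])

```text
time_s: 2.55
tool_pos: [0.4296, -0.0123, 0.1706]
tool_rot: [-180.0, 0.0, 177.2]
force: [0.1, -0.9, 0.2]
grip_width: 0.0003
grasp_force: 0.0
```

```bash
cat > st.py <<'E'
from cell import sensors
import numpy as np
np.set_printoptions(suppress=True,precision=4)
o=sensors.get_obs()
for k in("time_s","qpos","tool_pos","tool_rot","force","wrist_torque","grip_width","grasp_force"): print(k,o[k])
E
python3 st.py
```

```text
time_s 2.55
qpos [ 35.9294  -6.0354 -35.3209 115.9886  -3.7237  68.9677  89.3007]
tool_pos [ 0.4296 -0.0123  0.1706]
tool_rot [-179.9907    0.0151  177.205 ]
force [ 0.1223 -0.8949  0.245 ]
wrist_torque [ 0.1042 -0.1468 -0.017 ]
grip_width 0.00029503012972580307
grasp_force 0.0
```

Call:
drive_tool([
  {"x": 2, "y": 0, "z": 60, "rx": 0, "ry": 0, "rz": 0, "fingers": 1},
  {"x": 2, "y": 0, "z": 100, "rx": 0, "ry": 0, "rz": 0, "fingers": 1},
  {"x": 2, "y": 0, "z": 120, "rx": 0, "ry": 0, "rz": 0, "fingers": 1},
  {"x": 2, "y": 0, "z": 130, "rx": 0, "ry": 0, "rz": 0, "fingers": 1},
  {"x": 2, "y": 0, "z": 138, "rx": 0, "ry": 0, "rz": 0, "fingers": 1},
  {"x": 2, "y": 0, "z": 138, "rx": 0, "ry": 0, "rz": 0, "fingers": 1},
])

```text
time_s: 3.3
tool_pos: [0.4278, -0.0119, 0.0327]
tool_rot: [-180.0, 0.0, 177.3]
force: [-0.1, 0.2, -0.9]
grip_width: 0.0003
grasp_force: 0.0
```

```bash
python3 st.py
python3 - <<'E'
from cell import vision
import cv2,numpy as np
a=vision.read_camera("top")["image"][210:345,235:335]; b=vision.read_camera("side")["image"][215:335,270:410]
a=cv2.resize(a,None,fx=3.5,fy=3.5,interpolation=2);b=cv2.resize(b,None,fx=3.2,fy=3.2,interpolation=2)
o=np.zeros((480,800,3),np.uint8);o[:472,:350]=a;o[:384,352:800]=b;cv2.imwrite("pics/p1.png",o[:,:,::-1])
E
```

```text
time_s 3.3
qpos [ 34.3171   5.5799 -37.135  124.3677   4.3199  51.249   81.9046]
tool_pos [ 0.4278 -0.0119  0.0327]
tool_rot [-179.9983    0.0096  177.2981]
force [-0.0672  0.1602 -0.9417]
wrist_torque [ 0.1186 -0.1393  0.0062]
grip_width 0.00029954750991840806
grasp_force 0.0
```

View pics/p1.png

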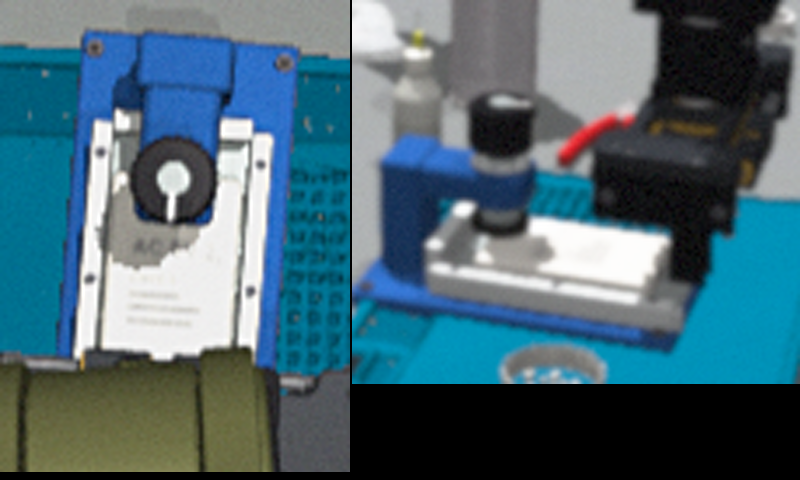

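The side view shows the closed fingertips on the bed, between the rails, just in front of the bank's near end (about (670,270)). I'll push slowly from here.

Call:
drive_tool([
  {"x": -3, "y": 0, "z": 0, "rx": 0, "ry": 0, "rz": 0, "fingers": 1},
  {"x": -5, "y": 0, "z": 0, "rx": 0, "ry": 0, "rz": 0, "fingers": 1},
  {"x": -6.5, "y": 0, "z": 0, "rx": 0, "ry": 0, "rz": 0, "fingers": 1},
  {"x": -8, "y": 0, "z": 0, "rx": 0, "ry": 0, "rz": 0, "fingers": 1},
  {"x": -9.5, "y": 0, "z": 0, "rx": 0, "ry": 0, "rz": 0, "fingers": 1},
  {"x": -11, "y": 0, "z": 0, "rx": 0, "ry": 0, "rz": 0, "fingers": 1},
  {"x": -12.5, "y": 0, "z": 0, "rx": 0, "ry": 0, "rz": 0, "fingers": 1},
  {"x": -14, "y": 0, "z": 0, "rx": 0, "ry": 0, "rz": 0, "fingers": 1},
  {"x": -15.5, "y": 0, "z": 0, "rx": 0, "ry": 0, "rz": 0, "fingers": 1},
  {"x": -17, "y": 0, "z": 0, "rx": 0, "ry": 0, "rz": 0, "fingers": 1},
  {"x": -18, "y": 0, "z": 0, "rx": 0, "ry": 0, "rz": 0, "fingers": 1},
])

```text
time_s: 4.78
tool_pos: [0.4457, -0.0126, 0.0325]
tool_rot: [-180.0, 0.0, 177.3]
force: [-2.2, -0.5, -0.4]
grip_width: 0.0006
grasp_force: 0.8
```

Call:
drive_tool([
  {"x": -1, "y": 0, "z": 0, "rx": 0, "ry": 0, "rz": 0, "fingers": 1},
  {"x": -2, "y": 0, "z": 0, "rx": 0, "ry": 0, "rz": 0, "fingers": 1},
  {"x": -3, "y": 0, "z": 0, "rx": 0, "ry": 0, "rz": 0, "fingers": 1},
  {"x": -4, "y": 0, "z": 0, "rx": 0, "ry": 0, "rz": 0, "fingers": 1},
])

```text
time_s: 5.28
tool_pos: [0.4496, -0.0128, 0.0325]
tool_rot: [-180.0, -0.0, 177.3]
force: [-2.3, 0.7, -0.7]
grip_width: 0.0003
grasp_force: 0.8
```

Call:
drive_tool([
  {"x": -0.7, "y": 0, "z": 0, "rx": 0, "ry": 0, "rz": 0, "fingers": 1},
  {"x": -1.4, "y": 0, "z": 0, "rx": 0, "ry": 0, "rz": 0, "fingers": 1},
])

```text
time_s: 5.52
tool_pos: [0.451, -0.0129, 0.0325]
tool_rot: [-180.0, -0.0, 177.3]
force: [-2.2, -0.3, -1.2]
grip_width: 0.0005
grasp_force: 0.9
```

Call:
drive_tool([
  {"x": -0.7, "y": 0, "z": 0, "rx": 0, "ry": 0, "rz": 0, "fingers": 1},
  {"x": -1.4, "y": 0, "z": 0, "rx": 0, "ry": 0, "rz": 0, "fingers": 1},
])

```text
time_s: 5.78
tool_pos: [0.4524, -0.0129, 0.0325]
tool_rot: [-180.0, -0.0, 177.3]
force: [-2.0, 0.2, -0.6]
grip_width: 0.0005
grasp_force: 0.9
```

Call:
drive_tool([
  {"x": -0.5, "y": 0, "z": 0, "rx": 0, "ry": 0, "rz": 0, "fingers": 1},
  {"x": -1, "y": 0, "z": 0, "rx": 0, "ry": 0, "rz": 0, "fingers": 1},
])

```text
time_s: 6.02
tool_pos: [0.4526, -0.0129, 0.0325]
tool_rot: [-180.0, -0.1, 177.3]
force: [-5.9, 0.8, 4.0]
grip_width: 0.0004
grasp_force: 2.9
```

Call:
drive_tool([
  {"x": -0.5, "y": 0, "z": 0, "rx": 0, "ry": 0, "rz": 0, "fingers": 1},
])

```text
time_s: 6.15
tool_pos: [0.4526, -0.013, 0.0325]
tool_rot: [-180.0, -0.2, 177.3]
force: [-6.9, 0.3, 4.7]
grip_width: 0.0007
grasp_force: 3.6
```

Call:
drive_tool([
  {"x": -0.5, "y": 0, "z": 0, "rx": 0, "ry": 0, "rz": 0, "fingers": 1},
])

```text
time_s: 6.28
tool_pos: [0.4526, -0.013, 0.0324]
tool_rot: [-180.0, -0.2, 177.3]
force: [-8.9, 0.1, 5.9]
grip_width: 0.0003
grasp_force: 4.1
```

Call:
drive_tool([
  {"x": -0.5, "y": 0, "z": 0, "rx": 0, "ry": 0, "rz": 0, "fingers": 1},
  {"x": -1, "y": 0, "z": 0, "rx": 0, "ry": 0, "rz": 0, "fingers": 1},
  {"x": -1, "y": 0, "z": 0, "rx": 0, "ry": 0, "rz": 0, "fingers": 1},
  {"x": -1, "y": 0, "z": 0, "rx": 0, "ry": 0, "rz": 0, "fingers": 1},
])

```text
time_s: 6.78
tool_pos: [0.4526, -0.013, 0.0322]
tool_rot: [-180.0, -0.3, 177.3]
force: [-9.6, 1.2, 8.2]
grip_width: 0.0004
grasp_force: 4.8
```

```bash
python3 st.py
```

```text
time_s 6.775
qpos [ 33.2425   9.2609 -36.7052 120.9662   7.0101  52.1444  79.8668]
tool_pos [ 0.4526 -0.013   0.0322]
tool_rot [-179.9549   -0.3454  177.3188]
force [-9.5661  1.2318  8.1639]
wrist_torque [0.2957 1.9654 0.0199]
grip_width 0.0004096881777951185
grasp_force 4.844096750020981
```

Call:
drive_tool([
  {"x": 4, "y": 0, "z": 0, "rx": 0, "ry": 0, "rz": 0, "fingers": 1},
  {"x": 14, "y": 0, "z": 0, "rx": 0, "ry": 0, "rz": 0, "fingers": 1},
  {"x": 20, "y": 0, "z": -40, "rx": 0, "ry": 0, "rz": 0, "fingers": 1},
  {"x": 20, "y": 0, "z": -90, "rx": 0, "ry": 0, "rz": 0, "fingers": 0},
  {"x": 20, "y": 0, "z": -140, "rx": 0, "ry": 0, "rz": 0, "fingers": -1},
  {"x": 20, "y": 0, "z": -140, "rx": 0, "ry": 0, "rz": 0, "fingers": -1},
  {"x": 20, "y": 0, "z": -140, "rx": 0, "ry": 0, "rz": 0, "fingers": -1},
])

```text
time_s: 7.65
tool_pos: [0.4352, -0.0123, 0.1722]
tool_rot: [-180.0, 0.0, 177.3]
force: [-1.0, 0.2, -0.7]
grip_width: 0.0326
grasp_force: 0.0
```

```bash
python3 st.py
python3 - <<'E'
from cell import vision
from h import *
c=vision.read_camera("top"); 
a=cv2.resize(c["image"][210:345,235:335],None,fx=4,fy=4,interpolation=2); cv2.imwrite("pics/p2.png",a[:,:,::-1])
E
```

```text
time_s 7.65
qpos [ 36.9592  -5.3209 -36.53   115.2089  -3.3476  69.0739  89.0539]
tool_pos [ 0.4352 -0.0123  0.1722]
tool_rot [-179.9634    0.0311  177.3113]
force [-0.9539  0.1702 -0.6713]
wrist_torque [ 0.1677 -0.1369 -0.0506]
grip_width 0.03262197977245852
grasp_force 0.0
```

View pics/p2.png

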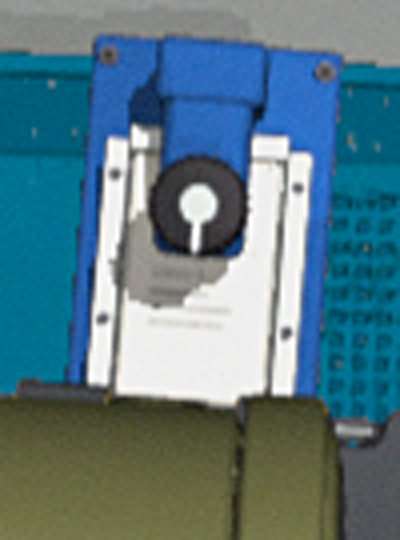

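The bank's far end now meets the stop (crop row ~155, no gap) and the knob is undisturbed. Now over to the knob.

Call:
drive_tool([
  {"x": -50, "y": 0, "z": 0, "rx": 0, "ry": 0, "rz": 0, "fingers": -1},
  {"x": -105, "y": 1, "z": 0, "rx": 0, "ry": 0, "rz": 0, "fingers": -1},
  {"x": -105, "y": 1, "z": 0, "rx": 0, "ry": 0, "rz": 0, "fingers": -1},
  {"x": -105, "y": 1, "z": 0, "rx": 0, "ry": 0, "rz": 0, "fingers": -1},
  {"x": -105, "y": 1, "z": 0, "rx": 0, "ry": 0, "rz": 0, "fingers": -1},
])

```text
time_s: 8.32
tool_pos: [0.5391, -0.0159, 0.1723]
tool_rot: [-179.9, -0.0, 177.3]
force: [-0.8, -0.2, -0.0]
grip_width: 0.0838
grasp_force: 0.0
```

```bash
python3 st.py
```

```text
time_s 8.325
qpos [ 34.3421  10.2143 -38.9939 102.1873   6.8714  70.0221  80.7785]
tool_pos [ 0.5391 -0.0159  0.1723]
tool_rot [-179.9451   -0.0418  177.3465]
force [-0.7766 -0.2018 -0.0447]
wrist_torque [ 0.1324 -0.1078 -0.0328]
grip_width 0.08380708185825604
grasp_force 0.0
```

Call:
drive_tool([
  {"x": -1.2, "y": 0, "z": 40, "rx": 0, "ry": 0, "rz": 0, "fingers": -1},
  {"x": -1.2, "y": 0, "z": 60, "rx": 0, "ry": 0, "rz": 0, "fingers": -1},
  {"x": -1.2, "y": 0, "z": 72, "rx": 0, "ry": 0, "rz": 0, "fingers": -1},
  {"x": -1.2, "y": 0, "z": 72, "rx": 0, "ry": 0, "rz": 0, "fingers": -1},
  {"x": -1.2, "y": 0, "z": 72, "rx": 0, "ry": 0, "rz": 0, "fingers": -1},
])

```text
time_s: 8.95
tool_pos: [0.5422, -0.0162, 0.1017]
tool_rot: [-180.0, 0.1, 177.3]
force: [0.9, 0.7, 0.3]
grip_width: 0.087
grasp_force: 0.0
```

Call:
drive_tool([
  {"x": 0, "y": 0, "z": 0, "rx": 0, "ry": 0, "rz": 0, "fingers": 0},
  {"x": 0, "y": 0, "z": 0, "rx": 0, "ry": 0, "rz": 0, "fingers": 0.1},
  {"x": 0, "y": 0, "z": 0, "rx": 0, "ry": 0, "rz": 0, "fingers": 1},
  {"x": 0, "y": 0, "z": 0, "rx": 0, "ry": 0, "rz": 0, "fingers": 1},
  {"x": 0, "y": 0, "z": 0, "rx": 0, "ry": 0, "rz": 0, "fingers": 1},
  {"x": 0, "y": 0, "z": 0, "rx": 0, "ry": 0, "rz": 0, "fingers": 1},
  {"x": 0, "y": 0, "z": 0, "rx": 0, "ry": 0, "rz": 0, "fingers": 1},
  {"x": 0, "y": 0, "z": 0, "rx": 0, "ry": 0, "rz": 0, "fingers": 1},
], force=20)

```text
time_s: 9.95
tool_pos: [0.5415, -0.0165, 0.1005]
tool_rot: [-180.0, -0.0, 177.3]
force: [-0.4, -1.1, -0.3]
grip_width: 0.0373
grasp_force: 20.0
```

```bash
python3 st.py
```

```text
time_s 9.95
qpos [ 32.9433  14.8892 -38.2728 106.3253  10.3896  62.2851  78.0522]
tool_pos [ 0.5415 -0.0165  0.1005]
tool_rot [-179.9705   -0.0052  177.3093]
force [-0.3935 -1.1094 -0.2614]
wrist_torque [-0.1119 -0.0645 -0.0119]
grip_width 0.03732797535149851
grasp_force 19.999916427768767
```

```bash
cat > tq.py <<'E'
from cell import sensors
o=sensors.get_obs()
print("t %.2f yaw %.2f tz %.3f F %s w %.4f g %.1f p %s"%(o["time_s"],o["tool_rot"][2],o["wrist_torque"][2],o["force"].round(1),o["grip_width"],o["grasp_force"],o["tool_pos"].round(4)))
E
python3 tq.py
```

```text
t 9.95 yaw 177.31 tz -0.012 F [-0.4 -1.1 -0.3] w 0.0373 g 20.0 p [ 0.5415 -0.0165  0.1005]
```

Call:
drive_tool([
  {"x": 0, "y": 0, "z": 0, "rx": 0, "ry": 0, "rz": 0.1, "fingers": 1},
  {"x": 0, "y": 0, "z": 0, "rx": 0, "ry": 0, "rz": 0.1, "fingers": 1},
  {"x": 0, "y": 0, "z": 0, "rx": 0, "ry": 0, "rz": 0.1, "fingers": 1},
], force=30)

```text
time_s: 10.32
tool_pos: [0.5415, -0.0165, 0.1005]
tool_rot: [-180.0, -0.0, 171.7]
force: [0.4, -1.5, 0.9]
grip_width: 0.0377
grasp_force: 30.0
```

```bash
python3 tq.py
```

```text
t 10.32 yaw 171.67 tz -0.046 F [ 0.4 -1.5  0.9] w 0.0377 g 30.0 p [ 0.5415 -0.0165  0.1005]
```

Call:
drive_tool([
  {"x": 0, "y": 0, "z": 0, "rx": 0, "ry": 0, "rz": 0.1, "fingers": 1},
  {"x": 0, "y": 0, "z": 0, "rx": 0, "ry": 0, "rz": 0.1, "fingers": 1},
  {"x": 0, "y": 0, "z": 0, "rx": 0, "ry": 0, "rz": 0.1, "fingers": 1},
])

```text
time_s: 10.7
tool_pos: [0.5415, -0.0166, 0.1005]
tool_rot: [-180.0, 0.0, 166.0]
force: [-0.8, -3.1, 0.1]
grip_width: 0.0376
grasp_force: 30.0
```

```bash
python3 tq.py
```

```text
t 10.70 yaw 165.97 tz 0.050 F [-0.8 -3.1  0.1] w 0.0376 g 30.0 p [ 0.5415 -0.0166  0.1005]
```

Call:
drive_tool([
  {"x": 0, "y": 0, "z": 0, "rx": 0, "ry": 0, "rz": 0.1, "fingers": 1},
  {"x": 0, "y": 0, "z": 0, "rx": 0, "ry": 0, "rz": 0.1, "fingers": 1},
  {"x": 0, "y": 0, "z": 0, "rx": 0, "ry": 0, "rz": 0.1, "fingers": 1},
])

```text
time_s: 11.08
tool_pos: [0.5414, -0.0167, 0.1005]
tool_rot: [-180.0, 0.0, 160.2]
force: [-0.9, -4.6, -0.7]
grip_width: 0.0373
grasp_force: 30.0
```

```bash
python3 tq.py
```

```text
t 11.07 yaw 160.24 tz 0.092 F [-0.9 -4.6 -0.7] w 0.0373 g 30.0 p [ 0.5414 -0.0167  0.1005]
```

Call:
drive_tool([
  {"x": 0, "y": -1, "z": 0, "rx": 0, "ry": 0, "rz": 0, "fingers": 1},
  {"x": 0, "y": -1, "z": 0, "rx": 0, "ry": 0, "rz": 0, "fingers": 1},
])

```text
time_s: 11.32
tool_pos: [0.5414, -0.0167, 0.1005]
tool_rot: [180.0, 0.0, 160.2]
force: [0.3, -2.7, -1.4]
grip_width: 0.0374
grasp_force: 30.0
```

```bash
python3 tq.py
```

```text
t 11.32 yaw 160.18 tz 0.026 F [ 0.3 -2.7 -1.4] w 0.0374 g 30.0 p [ 0.5414 -0.0167  0.1005]
```

Call:
drive_tool([
  {"x": 0, "y": 0, "z": 0, "rx": 0, "ry": 0, "rz": 0.1, "fingers": 1},
  {"x": 0, "y": 0, "z": 0, "rx": 0, "ry": 0, "rz": 0.1, "fingers": 1},
  {"x": 0, "y": 0, "z": 0, "rx": 0, "ry": 0, "rz": 0.1, "fingers": 1},
])

```text
time_s: 11.7
tool_pos: [0.5414, -0.0168, 0.1005]
tool_rot: [180.0, 0.0, 154.5]
force: [0.5, -2.1, -1.0]
grip_width: 0.0372
grasp_force: 30.0
```

```bash
python3 tq.py
```

```text
t 11.70 yaw 154.51 tz -0.009 F [ 0.5 -2.1 -1. ] w 0.0372 g 30.0 p [ 0.5414 -0.0168  0.1005]
```

Call:
drive_tool([
  {"x": 0, "y": 0, "z": 0, "rx": 0, "ry": 0, "rz": 0.1, "fingers": 1},
  {"x": 0, "y": 0, "z": 0, "rx": 0, "ry": 0, "rz": 0.1, "fingers": 1},
  {"x": 0, "y": 0, "z": 0, "rx": 0, "ry": 0, "rz": 0.1, "fingers": 1},
])

```text
time_s: 12.08
tool_pos: [0.5414, -0.0169, 0.1005]
tool_rot: [180.0, 0.0, 148.8]
force: [0.1, -3.0, -2.2]
grip_width: 0.0372
grasp_force: 30.0
```

```bash
python3 tq.py
```

```text
t 12.07 yaw 148.80 tz 0.002 F [ 0.1 -3.  -2.2] w 0.0372 g 30.0 p [ 0.5414 -0.0169  0.1005]
```

Call:
drive_tool([
  {"x": 0, "y": 0, "z": 0, "rx": 0, "ry": 0, "rz": 0.1, "fingers": 1},
  {"x": 0, "y": 0, "z": 0, "rx": 0, "ry": 0, "rz": 0.1, "fingers": 1},
  {"x": 0, "y": 0, "z": 0, "rx": 0, "ry": 0, "rz": 0.1, "fingers": 1},
])

```text
time_s: 12.45
tool_pos: [0.5413, -0.017, 0.1005]
tool_rot: [180.0, 0.0, 143.1]
force: [2.3, -2.2, -2.8]
grip_width: 0.0371
grasp_force: 30.0
```

```bash
python3 tq.py
```

```text
t 12.45 yaw 143.07 tz 0.023 F [ 2.3 -2.2 -2.8] w 0.0371 g 30.0 p [ 0.5413 -0.017   0.1005]
```

Call:
drive_tool([
  {"x": 0, "y": -0.5, "z": 0, "rx": 0, "ry": 0, "rz": 0.1, "fingers": 1},
  {"x": 0, "y": -0.5, "z": 0, "rx": 0, "ry": 0, "rz": 0.1, "fingers": 1},
  {"x": 0, "y": -0.5, "z": 0, "rx": 0, "ry": 0, "rz": 0.1, "fingers": 1},
])

```text
time_s: 12.82
tool_pos: [0.5412, -0.0171, 0.1005]
tool_rot: [180.0, 0.0, 137.4]
force: [3.2, -1.6, -4.1]
grip_width: 0.0372
grasp_force: 30.0
```

```bash
python3 tq.py
```

```text
t 12.82 yaw 137.36 tz -0.010 F [ 3.2 -1.6 -4.1] w 0.0372 g 30.0 p [ 0.5412 -0.0171  0.1005]
```

Call:
drive_tool([
  {"x": 0, "y": 0, "z": 0, "rx": 0, "ry": 0, "rz": 0.1, "fingers": 1},
  {"x": 0, "y": 0, "z": 0, "rx": 0, "ry": 0, "rz": 0.1, "fingers": 1},
  {"x": 0, "y": 0, "z": 0, "rx": 0, "ry": 0, "rz": 0.1, "fingers": 1},
])

```text
time_s: 13.2
tool_pos: [0.5411, -0.0171, 0.1005]
tool_rot: [180.0, 0.0, 131.6]
force: [4.1, 0.2, -4.3]
grip_width: 0.0372
grasp_force: 30.0
```

```bash
python3 tq.py
```

```text
t 13.20 yaw 131.63 tz -0.033 F [ 4.1  0.2 -4.3] w 0.0372 g 30.0 p [ 0.5411 -0.0171  0.1005]
```

Call:
drive_tool([
  {"x": 0, "y": 0, "z": 0, "rx": 0, "ry": 0, "rz": 0.1, "fingers": 1},
  {"x": 0, "y": 0, "z": 0, "rx": 0, "ry": 0, "rz": 0.1, "fingers": 1},
  {"x": 0, "y": 0, "z": 0, "rx": 0, "ry": 0, "rz": 0.1, "fingers": 1},
])

```text
time_s: 13.58
tool_pos: [0.5411, -0.0172, 0.1005]
tool_rot: [180.0, 0.0, 125.9]
force: [3.9, 0.1, -3.6]
grip_width: 0.0373
grasp_force: 30.0
```

```bash
python3 tq.py
```

```text
t 13.57 yaw 125.89 tz -0.010 F [ 3.9  0.1 -3.6] w 0.0373 g 30.0 p [ 0.5411 -0.0172  0.1005]
```

Call:
drive_tool([
  {"x": -0.5, "y": 0.5, "z": 0, "rx": 0, "ry": 0, "rz": 0.1, "fingers": 1},
  {"x": -0.5, "y": 0.5, "z": 0, "rx": 0, "ry": 0, "rz": 0.1, "fingers": 1},
  {"x": -0.5, "y": 0.5, "z": 0, "rx": 0, "ry": 0, "rz": 0.1, "fingers": 1},
])

```text
time_s: 13.95
tool_pos: [0.541, -0.0172, 0.1005]
tool_rot: [-179.9, -0.0, 120.2]
force: [1.2, -0.3, -0.7]
grip_width: 0.0374
grasp_force: 30.0
```

```bash
python3 tq.py
```

```text
t 13.95 yaw 120.17 tz 0.005 F [ 1.2 -0.3 -0.7] w 0.0374 g 30.0 p [ 0.541  -0.0172  0.1005]
```

Call:
drive_tool([
  {"x": 0, "y": 0, "z": 0, "rx": 0, "ry": 0, "rz": 0.1, "fingers": 1},
  {"x": 0, "y": 0, "z": 0, "rx": 0, "ry": 0, "rz": 0.1, "fingers": 1},
  {"x": 0, "y": 0, "z": 0, "rx": 0, "ry": 0, "rz": 0.1, "fingers": 1},
])

```text
time_s: 14.32
tool_pos: [0.541, -0.0173, 0.1005]
tool_rot: [-179.9, -0.0, 114.4]
force: [-0.3, -0.5, 0.7]
grip_width: 0.0376
grasp_force: 30.0
```

```bash
python3 tq.py
```

```text
t 14.32 yaw 114.43 tz 0.021 F [-0.3 -0.5  0.7] w 0.0376 g 30.0 p [ 0.541  -0.0173  0.1005]
```

Call:
drive_tool([
  {"x": 0, "y": 0, "z": 0, "rx": 0, "ry": 0, "rz": 0.1, "fingers": 1},
  {"x": 0, "y": 0, "z": 0, "rx": 0, "ry": 0, "rz": 0.1, "fingers": 1},
  {"x": 0, "y": 0, "z": 0, "rx": 0, "ry": 0, "rz": 0.1, "fingers": 1},
])

```text
time_s: 14.7
tool_pos: [0.5409, -0.0173, 0.1005]
tool_rot: [-179.9, -0.0, 108.7]
force: [-3.6, 1.5, 2.2]
grip_width: 0.0372
grasp_force: 30.0
```

```bash
python3 tq.py
```

```text
t 14.70 yaw 108.71 tz 0.006 F [-3.6  1.5  2.2] w 0.0372 g 30.0 p [ 0.5409 -0.0173  0.1005]
```

Call:
drive_tool([
  {"x": 0, "y": 0, "z": 0, "rx": 0, "ry": 0, "rz": 0.1, "fingers": 1},
  {"x": 0, "y": 0, "z": 0, "rx": 0, "ry": 0, "rz": 0.1, "fingers": 1},
  {"x": 0, "y": 0, "z": 0, "rx": 0, "ry": 0, "rz": 0.1, "fingers": 1},
])

```text
time_s: 15.08
tool_pos: [0.5409, -0.0174, 0.1005]
tool_rot: [-179.9, -0.0, 103.0]
force: [-4.4, 0.8, 3.8]
grip_width: 0.0373
grasp_force: 30.0
```

```bash
python3 tq.py
```

```text
t 15.07 yaw 102.98 tz 0.013 F [-4.4  0.8  3.8] w 0.0373 g 30.0 p [ 0.5409 -0.0174  0.1005]
```

Call:
drive_tool([
  {"x": 0, "y": -1, "z": 0, "rx": 0, "ry": 0, "rz": 0.1, "fingers": 1},
  {"x": 0, "y": -1, "z": 0, "rx": 0, "ry": 0, "rz": 0.1, "fingers": 1},
  {"x": 0, "y": -1, "z": 0, "rx": 0, "ry": 0, "rz": 0.1, "fingers": 1},
])

```text
time_s: 15.45
tool_pos: [0.5407, -0.0174, 0.1005]
tool_rot: [180.0, -0.0, 97.3]
force: [-2.8, 1.2, 1.8]
grip_width: 0.0376
grasp_force: 30.0
```

```bash
python3 tq.py
```

```text
t 15.45 yaw 97.26 tz -0.010 F [-2.8  1.2  1.8] w 0.0376 g 30.0 p [ 0.5407 -0.0174  0.1005]
```

Call:
drive_tool([
  {"x": 0, "y": 0, "z": 0, "rx": 0, "ry": 0, "rz": 0.1, "fingers": 1},
  {"x": 0, "y": 0, "z": 0, "rx": 0, "ry": 0, "rz": 0.1, "fingers": 1},
  {"x": 0, "y": 0, "z": 0, "rx": 0, "ry": 0, "rz": 0.1, "fingers": 1},
])

```text
time_s: 15.82
tool_pos: [0.5406, -0.0174, 0.1005]
tool_rot: [180.0, -0.0, 91.5]
force: [-2.4, 2.0, 1.5]
grip_width: 0.0374
grasp_force: 30.0
```

```bash
python3 tq.py
```

```text
t 15.82 yaw 91.52 tz 0.005 F [-2.4  2.   1.5] w 0.0374 g 30.0 p [ 0.5406 -0.0174  0.1005]
```

Call:
drive_tool([
  {"x": 0, "y": 0, "z": 0, "rx": 0, "ry": 0, "rz": 0.1, "fingers": 1},
  {"x": 0, "y": 0, "z": 0, "rx": 0, "ry": 0, "rz": 0.1, "fingers": 1},
  {"x": 0, "y": 0, "z": 0, "rx": 0, "ry": 0, "rz": 0.1, "fingers": 1},
])

```text
time_s: 16.2
tool_pos: [0.5405, -0.0175, 0.1005]
tool_rot: [-180.0, -0.0, 85.8]
force: [-2.9, 2.7, 0.7]
grip_width: 0.0371
grasp_force: 30.0
```

```bash
python3 tq.py
```

```text
t 16.20 yaw 85.79 tz -0.041 F [-2.9  2.7  0.7] w 0.0371 g 30.0 p [ 0.5405 -0.0175  0.1005]
```

Call:
drive_tool([
  {"x": 0, "y": 0, "z": 0, "rx": 0, "ry": 0, "rz": 0.1, "fingers": 1},
  {"x": 0, "y": 0, "z": 0, "rx": 0, "ry": 0, "rz": 0.1, "fingers": 1},
  {"x": 0, "y": 0, "z": 0, "rx": 0, "ry": 0, "rz": 0.1, "fingers": 1},
])

```text
time_s: 16.58
tool_pos: [0.5405, -0.0175, 0.1006]
tool_rot: [-180.0, -0.0, 80.1]
force: [-3.8, 2.4, 1.9]
grip_width: 0.0376
grasp_force: 30.0
```

```bash
python3 tq.py
```

```text
t 16.57 yaw 80.06 tz 0.075 F [-3.8  2.4  1.9] w 0.0376 g 30.0 p [ 0.5405 -0.0175  0.1006]
```

Call:
drive_tool([
  {"x": 0, "y": 0, "z": 0, "rx": 0, "ry": 0, "rz": 0.1, "fingers": 1},
  {"x": 0, "y": 0, "z": 0, "rx": 0, "ry": 0, "rz": 0.1, "fingers": 1},
  {"x": 0, "y": 0, "z": 0, "rx": 0, "ry": 0, "rz": 0.1, "fingers": 1},
])

```text
time_s: 16.95
tool_pos: [0.5404, -0.0174, 0.1006]
tool_rot: [-180.0, 0.0, 74.3]
force: [-4.3, 3.5, 2.4]
grip_width: 0.0371
grasp_force: 30.0
```

```bash
python3 tq.py
python3 - <<'E'
from cell import vision
import cv2,numpy as np
a=vision.read_camera("top")["image"][200:335,235:335]; b=vision.read_camera("side")["image"][215:335,270:410]
a=cv2.resize(a,None,fx=3.5,fy=3.5,interpolation=2);b=cv2.resize(b,None,fx=3.2,fy=3.2,interpolation=2)
o=np.zeros((480,800,3),np.uint8);o[:472,:350]=a;o[:384,352:800]=b;cv2.imwrite("pics/p3.png",o[:,:,::-1])
E
```

```text
t 16.95 yaw 74.32 tz 0.103 F [-4.3  3.5  2.4] w 0.0371 g 30.0 p [ 0.5404 -0.0174  0.1006]
```

View pics/p3.png

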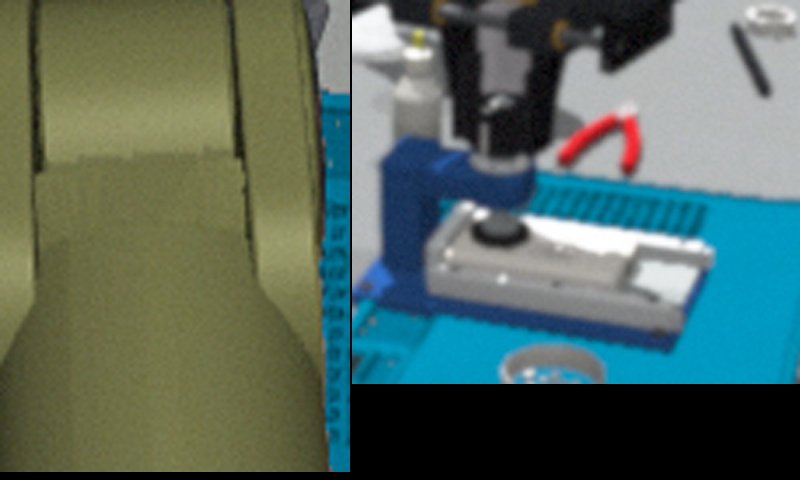

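The side view shows the foot lowered onto or near the case at (500,230), with the fingers on the knob at (510,110). So the knob did turn with the gripper. Torque is rising; I'll take more readings.

Call:
drive_tool([
  {"x": 0, "y": 0, "z": 0, "rx": 0, "ry": 0, "rz": 0, "fingers": 1},
])

```text
time_s: 17.18
tool_pos: [0.5404, -0.0174, 0.1006]
tool_rot: [-180.0, -0.0, 74.3]
force: [-4.3, 4.2, 2.8]
grip_width: 0.0374
grasp_force: 30.0
```

```bash
python3 tq.py
```

```text
t 17.18 yaw 74.32 tz 0.161 F [-4.3  4.2  2.8] w 0.0374 g 30.0 p [ 0.5404 -0.0174  0.1006]
```

Call:
drive_tool([
  {"x": 0, "y": 0, "z": 0, "rx": 0, "ry": 0, "rz": 0, "fingers": 1},
])

```text
time_s: 17.3
tool_pos: [0.5404, -0.0174, 0.1006]
tool_rot: [-180.0, -0.0, 74.3]
force: [-4.8, 3.3, 3.2]
grip_width: 0.0367
grasp_force: 30.0
```

```bash
python3 tq.py
```

```text
t 17.30 yaw 74.32 tz 0.080 F [-4.8  3.3  3.2] w 0.0367 g 30.0 p [ 0.5404 -0.0174  0.1006]
```

Call:
drive_tool([
  {"x": 0, "y": 0, "z": 0, "rx": 0, "ry": 0, "rz": 0.1, "fingers": 1},
  {"x": 0, "y": 0, "z": 0, "rx": 0, "ry": 0, "rz": 0.1, "fingers": 1},
  {"x": 0, "y": 0, "z": 0, "rx": 0, "ry": 0, "rz": 0.1, "fingers": 1},
])

```text
time_s: 17.68
tool_pos: [0.5403, -0.0174, 0.1006]
tool_rot: [-180.0, 0.0, 68.6]
force: [-4.6, 3.7, 2.9]
grip_width: 0.0374
grasp_force: 30.0
```

```bash
python3 tq.py
```

```text
t 17.68 yaw 68.60 tz 0.142 F [-4.6  3.7  2.9] w 0.0374 g 30.0 p [ 0.5403 -0.0174  0.1006]
```

Call:
drive_tool([
  {"x": 0, "y": 0, "z": 0, "rx": 0, "ry": 0, "rz": 0, "fingers": 1},
])

```text
time_s: 17.8
tool_pos: [0.5403, -0.0174, 0.1006]
tool_rot: [-180.0, 0.0, 68.6]
force: [-3.4, 3.7, 2.9]
grip_width: 0.0374
grasp_force: 30.0
```

```bash
python3 tq.py
```

```text
t 17.80 yaw 68.60 tz 0.163 F [-3.4  3.7  2.9] w 0.0374 g 30.0 p [ 0.5403 -0.0174  0.1006]
```

The bite shows between yaw 83° and 74°: tz went from about 0 to about 0.12. I take it as complete near 77°, so the target is yaw of about 32°, or 0.64 rad more.

Call:
drive_tool([
  {"x": 0, "y": -0.5, "z": 0, "rx": 0, "ry": 0, "rz": 0.1, "fingers": 1},
  {"x": 0, "y": -0.5, "z": 0, "rx": 0, "ry": 0, "rz": 0.2, "fingers": 1},
  {"x": 0, "y": -0.5, "z": 0, "rx": 0, "ry": 0, "rz": 0.2, "fingers": 1},
  {"x": 0, "y": -0.5, "z": 0, "rx": 0, "ry": 0, "rz": 0.2, "fingers": 1},
], force=40)

```text
time_s: 18.3
tool_pos: [0.5401, -0.0173, 0.1006]
tool_rot: [-180.0, -0.0, 57.2]
force: [-3.6, 3.6, 2.6]
grip_width: 0.037
grasp_force: 40.0
```

```bash
python3 tq.py
```

```text
t 18.30 yaw 57.18 tz 0.270 F [-3.6  3.6  2.6] w 0.0370 g 40.0 p [ 0.5401 -0.0173  0.1006]
```

Call:
drive_tool([
  {"x": 0, "y": 0, "z": 0, "rx": 0, "ry": 0, "rz": 0.1, "fingers": 1},
  {"x": 0, "y": 0, "z": 0, "rx": 0, "ry": 0, "rz": 0.2, "fingers": 1},
  {"x": 0, "y": 0, "z": 0, "rx": 0, "ry": 0, "rz": 0.2, "fingers": 1},
  {"x": 0, "y": 0, "z": 0, "rx": 0, "ry": 0, "rz": 0.2, "fingers": 1},
])

```text
time_s: 18.8
tool_pos: [0.54, -0.0172, 0.1006]
tool_rot: [-180.0, 0.0, 45.7]
force: [-3.3, 4.2, 2.9]
grip_width: 0.0371
grasp_force: 40.0
```

```bash
python3 tq.py; python3 st.py | head -2
```

```text
t 18.80 yaw 45.73 tz 0.236 F [-3.3  4.2  2.9] w 0.0371 g 40.0 p [ 0.54   -0.0172  0.1006]
time_s 18.8
qpos [ 18.9528  12.4314 -22.1235 106.9758   5.2745  61.6058 -49.487 ]
```

Run:
```python
from cell import sensors,vision
import numpy as np
r=[]
for i in range(12):
    vision.read_camera("side"); r.append(sensors.get_obs()["wrist_torque"][2])
print(np.round(r,3),np.mean(r),np.std(r))
```

```text
[0.29  0.249 0.254 0.213 0.206 0.243 0.221 0.245 0.274 0.287 0.241 0.226] 0.24583198972556583 0.02617117143290441
```

Call:
drive_tool([
  {"x": 0, "y": 0, "z": 0, "rx": 0, "ry": 0, "rz": 0.1, "fingers": 1},
  {"x": 0, "y": 0, "z": 0, "rx": 0, "ry": 0, "rz": 0.2, "fingers": 1},
  {"x": 0, "y": 0, "z": 0, "rx": 0, "ry": 0, "rz": 0.26, "fingers": 1},
  {"x": 0, "y": 0, "z": 0, "rx": 0, "ry": 0, "rz": 0.26, "fingers": 1},
  {"x": 0, "y": 0, "z": 0, "rx": 0, "ry": 0, "rz": 0.26, "fingers": 1},
])

```text
time_s: 20.02
tool_pos: [0.5398, -0.017, 0.1006]
tool_rot: [-180.0, 0.0, 30.9]
force: [-4.6, 4.1, 3.5]
grip_width: 0.0369
grasp_force: 40.0
```

```bash
python3 tq.py
python3 - <<'E'
from cell import sensors,vision
import numpy as np
r=[]
for i in range(12):
    vision.read_camera("side"); r.append(sensors.get_obs()["wrist_torque"][2])
print(np.mean(r),np.std(r))
E
```

```text
t 20.02 yaw 30.86 tz 0.409 F [-4.6  4.1  3.5] w 0.0369 g 40.0 p [ 0.5398 -0.017   0.1006]
0.3858319442340817 0.02132958318535271
```

Call:
drive_tool([
  {"x": 0, "y": 0, "z": 0, "rx": 0, "ry": 0, "rz": 0, "fingers": 0},
  {"x": 0, "y": 0, "z": 0, "rx": 0, "ry": 0, "rz": 0, "fingers": -1},
  {"x": 0, "y": 0, "z": 0, "rx": 0, "ry": 0, "rz": 0, "fingers": -1},
  {"x": 0, "y": 0, "z": 0, "rx": 0, "ry": 0, "rz": 0, "fingers": -1},
  {"x": 0, "y": 0, "z": 0, "rx": 0, "ry": 0, "rz": 0, "fingers": -1},
  {"x": 0, "y": 0, "z": -30, "rx": 0, "ry": 0, "rz": 0, "fingers": -1},
  {"x": 0, "y": 0, "z": -70, "rx": 0, "ry": 0, "rz": 0, "fingers": -1},
  {"x": -40, "y": -30, "z": -100, "rx": 0, "ry": 0, "rz": 0, "fingers": -1},
  {"x": -90, "y": -55, "z": -100, "rx": 0, "ry": 0, "rz": 0, "fingers": -1},
  {"x": -95, "y": -55, "z": -100, "rx": 0, "ry": 0, "rz": 0, "fingers": -1},
  {"x": -95, "y": -55, "z": -100, "rx": 0, "ry": 0, "rz": 0, "fingers": -1},
])

```text
time_s: 22.0
tool_pos: [0.4308, -0.019, 0.201]
tool_rot: [179.9, -0.1, 30.6]
force: [0.4, 0.9, -0.0]
grip_width: 0.087
grasp_force: 0.0
```

```bash
python3 tq.py
python3 - <<'E'
from cell import vision
import cv2,numpy as np
a=vision.read_camera("top")["image"][210:345,235:335]; b=vision.read_camera("side")["image"][225:330,280:380]
a=cv2.resize(a,None,fx=4,fy=4,interpolation=2);b=cv2.resize(b,None,fx=4,fy=4,interpolation=2)
o=np.zeros((540,800,3),np.uint8);o[:,:400]=a;o[:420,400:800]=b;cv2.imwrite("pics/p4.png",o[:,:,::-1])
E
```

```text
t 22.00 yaw 30.61 tz 0.005 F [ 0.4  0.9 -0. ] w 0.0870 g 0.0 p [ 0.4308 -0.019   0.201 ]
```

View pics/p4.png

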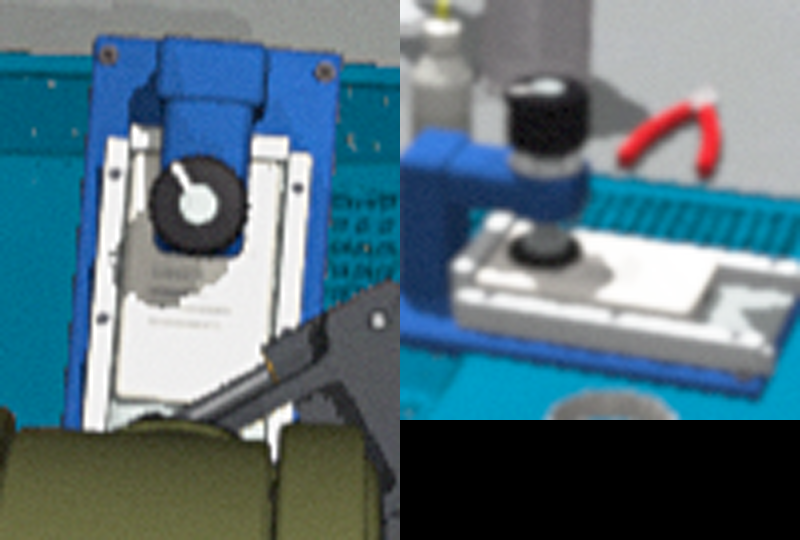

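The pointer now runs from (198,205) to about (174,163). That is yaw of about 30.6°, the same turn the tool made (no slip), and about 45° past the bite. One last check of the bank's near edge, at about (116,398), before I hand in.

Run:
```python
from cell import vision
from h import *
c=vision.read_camera("top")
f=lambda u,v,z: ray(c,(u+.5)/4-.5+235,(v+.5)/4-.5+210,z)
e=np.array([np.cos(np.radians(-2.7)),np.sin(np.radians(-2.7))])
for p in((116,398),(160,402)): print((f(*p,.034)[:2]-np.array([.5403,-.0165]))@e)
```

```text
-0.07670257977895831
-0.07698426856141811
```

Near end is at -77 mm, so the bank is home.

```bash
python3 -c "
from cell import workorder
print(workorder.sign_off())"
```

```text
the job is handed in; nothing more can be done
None
```

The job is handed in: the power bank is home (near end measured at -77 mm), the knob is about 45° past the bite, and the gripper is clear. I estimate 32–36 N of clamping from the turn angle, not from a direct reading, and the hand-in gave no verdict.

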